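# Open the photometer's sample chamber

## Robot

A 6-joint arm with a two-finger parallel gripper is mounted at the origin on the work surface. World frame = base frame: x ahead of the robot, y to its left, z up, the work surface at z = 0. Lengths are in m, angles in rad, forces in N, time in s.
With the tool pointing down it reaches from about 0.35 to 0.85 m from the base axis. Payload 8.1 kg.
Tool frame: the origin (TCP) lies midway between the tips of the shut fingers; the grasp point (between the pads) lies 19 mm behind it (robot.grip_point_offset is the distance from the TCP to the grasp point, in m); z points along the fingers, y is the line along which they close (so a half turn about z gives the same grasp; the last joint's range is limited). The gripper opens to 93 mm and grips with 3 to 60 N. Pads are 15 mm wide; open, the fingers measure 128 mm over their backs; the gripper's body (75 mm by 188 mm) begins 65 mm behind the grasp point.
Start: joints at [-1.416, 0.13, 1.488, -0, 1.523, -0.085], TCP at [0.143, -0.583, 0.219] pointing down, gripper open.
Joint ranges: [-2.96, 2.96], [-0.89, 2.26], [0.02, 2.5], [-1.34, 4.48], [0, 2.73], [-2.66, 2.66]. Speed limits (rad/s): [2.39, 2.39, 2.79, 3.14, 3.14, 3.14].

## Interface

Orientations are given as a rotation vector (axis times angle).
In Python, from plant import robot, read_camera, job gives the robot as it stands.
- The arm moves only by the shell command python3 -m inch 'ROWS' [FORCE]. ROWS is JSON, one flat list of numbers, 5 for each row, row after row: the shift along the world's x, y, z in mm, then the turn about the world's z in degrees, then the opening in per cent of the stroke, from 0 (shut) to 100 (fully open). In form: [dx, dy, dz, yaw, hand, dx, dy, dz, yaw, hand, ...]. A call has 1 to 10 rows; each row is the pose to reach, as a shift and turn from the pose commanded when the call began; what a row does not reach only later rows make up. A row lasts 1/12 s, in which the tool goes at most 41.7 mm and 7.16 degrees, less where a joint would pass 70% of its speed; a pose out of reach is approached as far as the arm can. A call with a gripper value outside its range is refused whole. The fingers move at their own pace and stop on an object; FORCE is the grip in N (left out, the last holds). Time passes only in rows, so rows that repeat a pose let the fingers close. It gives the time, the measured TCP pose, the force, the opening and the grip force at its end, in the units of the state.
- robot.read_state(): the state, without advancing time (a new reading comes with each control period).
- read_camera(name): name is "side" or "top"; returns a dict with "image" (480x640x3 uint8, blue, green, red), "K" (3x3 intrinsics, pixels), "extrinsics" (4x4, takes a point from world to camera coordinates). Camera axes: x right, y down, z forward; pixel columns grow to the right and rows downward; lengths in m; the calibration is good to about 2 mm. A picture is of the moment at which its call begins. There is no depth.
- job.close_job(): hands the job in; it is judged then, once.
The state is a dict: "t": time; "q": joint angles; "dq": joint speeds; "joint_torque": joint torques, N m; "tool_pos": TCP position; "orientation": TCP orientation; "force": force on the tool from outside, world axes, zero at the start; "wrist_torque": the same for the moment, N m; "opening": finger opening in m; "gripper_force": force on a finger pad.
Only numpy, scipy, OpenCV 4.12 (cv2) and the standard library are available. Lean on these libraries where they do the work, as an engineer would, in place of code of your own. Each camera call takes 0.05 s, during which the arm holds its last target. There are 200 camera calls.

## Task

Open the sample chamber of the bench photometer so that the next sample can go in: press the blue release tab down with the fingertips until the dark lid springs up a little, then push the lid from underneath all the way back to its stop and leave it standing open by itself. Do not pinch or grip the lid, and leave the vials, bottles, jar and beaker around it standing where they are.

Things in the scene. Friction and masses are not known exactly. Their poses are not given: they have to be found in the camera images.
- photometer: White bench photometer, fixed, 220 mm deep, 240 mm wide; origin at the centre of its underside, +x to its rear (the user stands at -x), +y to its left, z up. Right half (y < 0): sloping console with blue display, up to 105 mm high. Left half: sample chamber, a level deck 60 mm high under the dark lid, with a front step 46 mm high (x -0.110 to -0.056) over which the blue tab stands out.
- tab_press (a point): Press point: top face of the blue release tab's paddle, mid width, 24 mm in front of its pivot; at rest 60.5 mm above the bench, at x -0.084, y 0.060 of the photometer. The paddle is 34 mm wide (y) and reaches 13 mm forward (-x) and 20 mm back from here, to an upright catch nose whose top is about 86 mm above the bench and which holds the lid's front.
- release_tab (a joint): Tilt of the release tab (rad): 0 at rest, 0.22 pressed to its stop (press point then 5 mm lower). The catch lets go of the lid at about 0.15. A spring returns the tab; pressing takes about 3 to 8 N.
- lid (a joint): Lid angle (rad): 0 shut and latched, 0.6 where the pop-up spring leaves it, 1.57 upright, 1.85 fully open at its stop, leaning back. Damped: it takes about half a second to spring up. Above 0.6 it must be pushed (1 to 3 N at the front edge); let go below about 1.25 it sinks back to 0.6, above that it stays where it is left. Pushed down to 0 it latches again.
- lid_hinge (a point): Fixed point in the middle of the lid's hinge axis, at (0.088, 0.060, 0.070) in the photometer's frame; the axis runs along the photometer's y.
- lid_front_edge (a point): Middle of the lower front edge of the lid, which moves with the lid: 136 mm in front of the hinge axis and 8 mm below it when shut (62 mm above the bench), about 140 mm above the bench at 0.6 rad. Its frame turns with the lid; its x, y, z are the photometer's when shut.
- lid_underside: The lid's lower slab: dark plastic 128 mm long (hinge to front), 100 mm wide, 10 mm thick; its flat lower face, 8 mm below the hinge axis when shut, is where to push; near the hinge, 36 mm left of its middle, a slim steel spring arm bears on it up to 0.6 rad. Origin on the hinge axis, axes as the lid's front edge.
- lid_top: The lid's upper slab on top of the lower one: 120 mm long, 92 mm wide, 8 mm thick, upper face 10 mm above the hinge axis when shut. Origin on the hinge axis. It must not be squeezed against the underside between the fingers.
- vial_a: Capped sample vial, yellow, 25 mm across, 63 mm tall, standing near the photometer; origin at the centre of its foot.
- vial_b: Capped sample vial, dark red, 25 mm across, 63 mm tall, near the photometer; origin at the centre of its foot.
- vial_c: Capped sample vial, pale blue, 25 mm across, 63 mm tall, near the photometer; origin at the centre of its foot.
- cream_jar: White jar with a black cap, 60 mm across, 62 mm tall, to the right of the photometer; origin at the centre of its foot.
- amber_bottle: Amber reagent bottle, 64 mm across, 150 mm tall; origin at the centre of its foot.
- beaker: Glass beaker, 76 mm across, 95 mm tall; origin at the centre of its foot.
- spray_bottle: Red spray bottle with a white head, 72 mm across, 154 mm tall; origin at the centre of its foot.
Things that resemble listed ones, but are neither listed nor needed, are in the scene too. There is more than one size of the amber_bottle; the job needs the largest.

How it is judged:
On the way, in this order (a step that is already met when the one before it is completed fails the run):
1. the release tab is pressed while the lid is still shut (value of joint release_tab above 0.08 rad and value of joint lid below 0.1 rad).
2. the lid has sprung up (value of joint lid above 0.4 rad), for 0.1 s.
3. the lid is pushed back to its stop (value of joint lid above 1.72 rad), for 0.1 s.
At the end, for the whole second after the job is handed in: The lid stands fully open by itself (joint beyond 1.72 of 1.85 rad, at rest), the release tab has sprung back (below 0.05 rad), and every vial, bottle, jar and beaker stands upright (within 0.15 rad) within 20 mm of where it was (value of joint lid above 1.72 rad and velocity of joint lid between -0.05 and 0.05 rad/s and value of joint release_tab below 0.05 rad and distance of each of vial_a, vial_b, vial_c, cream_jar, amber_bottle, beaker, spray_bottle from where it was at the start of the episode below 0.02 m and angle between each of vial_a, vial_b, vial_c, cream_jar, amber_bottle, beaker, spray_bottle's own z axis and vertical below 0.15 rad); the robot touches nothing.
It fails at once if the lid is pinched between the fingers (pressed on its top and its underside at once) (contact force between the fingers and lid_top above 1.5 N and contact force between the fingers and lid_underside above 1.5 N).
It fails at once if a bystander is knocked, pushed away, lifted or carried (distance of any of vial_a, vial_b, vial_c, cream_jar, amber_bottle, beaker, spray_bottle from where it was at the start of the episode above 0.03 m).
It also fails if it takes over 43 s, if anything falls off the work surface, if the arm or the gripper's body presses on something with over 40 N, if the wrist force passes 120 N, or if a joint passes its speed limit or range.

## Working session

There is one attempt and no reset: what is moved stays moved. The work goes in short steps, Python scripts to look and compute and a shell command to move; the robot and the scene stay as the last step left them, time stands still between calls to the robot, and variables do not carry over. Pictures are saved under pics/ and viewed, at most 10 in all, crops included, and the job is handed in when it is done.

```bash
mkdir -p pics
python3 - <<'E'
from plant import robot, read_camera
import cv2,numpy as np
for n in("top","side"):
    c=read_camera(n);cv2.imwrite(f"pics/{n}0.png",c["image"]);print(n,c["K"].tolist(),np.round(c["extrinsics"],4).tolist())
s=robot.read_state();print(s["t"],s["tool_pos"],s["orientation"],s["opening"])
E
```

```text
top [[588.0314340977027, 0.0, 320.0884760585666], [0.0, 588.0314340977027, 239.0919927253783], [0.0, 0.0, 1.0]] [[-0.0099, -0.9999, -0.0095, 0.0255], [-0.9894, 0.0112, -0.1445, 0.5444], [0.1445, 0.008, -0.9895, 1.6334], [0.0, 0.0, 0.0, 1.0]]
side [[482.3617586913547, 0.0, 323.0033564295836], [0.0, 482.3617586913547, 237.228421560547], [0.0, 0.0, 1.0]] [[-0.9178, -0.3971, -0.0008, 0.5013], [-0.2279, 0.5283, -0.8179, 0.1627], [0.3252, -0.7505, -0.5754, 1.0655], [0.0, 0.0, 0.0, 1.0]]
0.1 [ 0.14242569 -0.58234215  0.21770376] [-3.11743332e+00 -3.75531325e-01  1.53349126e-04] 0.09325179988105738
```

View pics/top0.png

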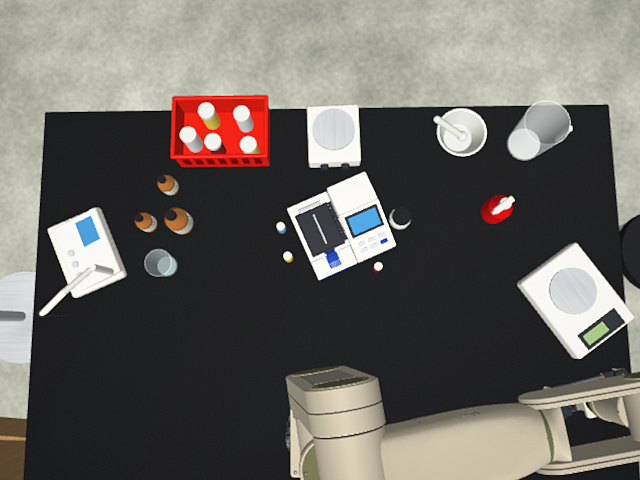

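View pics/side0.png

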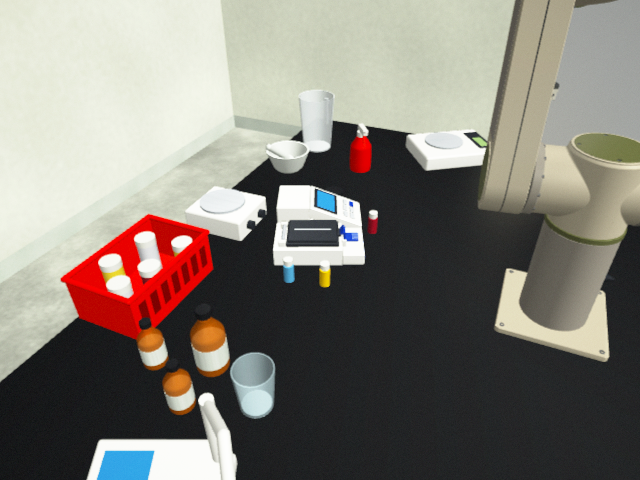

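The photometer is at top (340,225) and side (320,225), with its dark lid and its blue tab at top (333,260) and side (350,237). Things that could be mistaken for it: the meter at top (87,250), the hotplate (333,137) and the balance (575,300). For the blue tab, the display (365,222) and the blue key (384,241) look similar. I choose the tab at the front of the dark lid and check it in a close crop.

Run:
```python
import cv2,numpy as np
a=cv2.imread("pics/top0.png")[165:290,270:415];b=cv2.imread("pics/side0.png")[180:295,265:385]
a=cv2.resize(a,None,fx=4,fy=4,interpolation=cv2.INTER_CUBIC)[:, :580][:500]
cv2.imwrite("pics/ct.png",a)
cv2.imwrite("pics/cs.png",cv2.resize(b,None,fx=5,fy=5,interpolation=cv2.INTER_CUBIC))
```

```text
(no output)
```

View pics/ct.png

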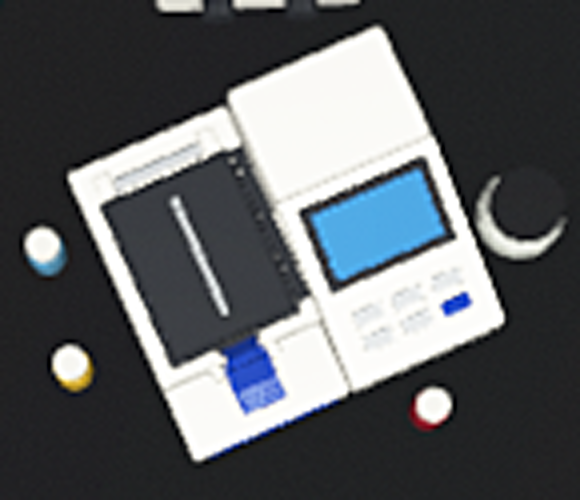

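View pics/cs.png

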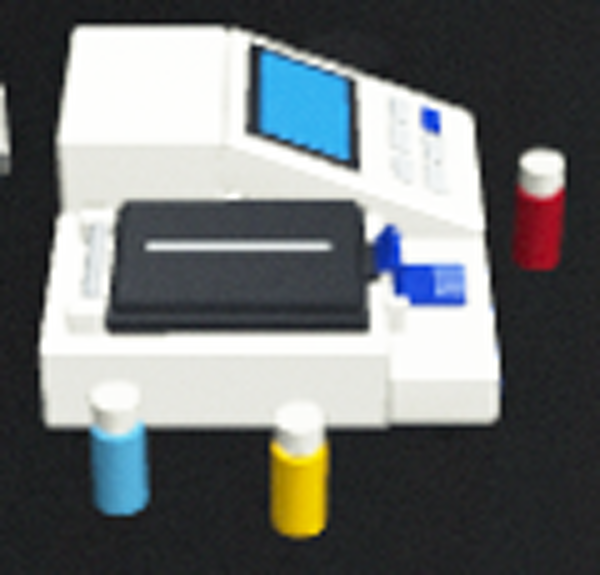

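The crops confirm the choice: a blue paddle with its catch nose at the lid's front, front corners at top-crop (245,413) and (284,398). The vials stand left of the photometer (pale blue, yellow) and front right (red). Next I fit its pose from both views.

```bash
cat > h.py <<'E'
import numpy as np
from scipy.optimize import least_squares
from scipy.spatial.transform import Rotation as R
C={'t':(np.array([[588.03,0,320.09],[0,588.03,239.09],[0,0,1]]),np.array([[-0.0099,-0.9999,-0.0095,0.0255],[-0.9894,0.0112,-0.1445,0.5444],[0.1445,0.008,-0.9895,1.6334]])),
's':(np.array([[482.36,0,323.0],[0,482.36,237.23],[0,0,1]]),np.array([[-0.9178,-0.3971,-0.0008,0.5013],[-0.2279,0.5283,-0.8179,0.1627],[0.3252,-0.7505,-0.5754,1.0655]]))}
def proj(c,p):
    K,E=C[c];q=K@(E[:,:3]@np.asarray(p)+E[:,3]);return q[:2]/q[2]
T=lambda u,v:(u/4+270,v/4+165)
S=lambda u,v:(u/5+265,v/5+180)
def tri(pt,ps):
    return least_squares(lambda x:np.r_[proj('t',x)-pt,proj('s',x)-ps],[.6,0,.05])
E
python3 - <<'E'
from h import *
L=[('t',T(245,413),(-.097,.077,.060)),('t',T(284,398),(-.097,.043,.060)),('t',T(195,460),(-.11,.12,.046)),('t',T(70,175),(.11,.12,.06)),('t',T(380,28),(.11,-.12,.105)),('t',T(228,92),(.11,0,.105)),
('s',S(498,382),(-.11,.12,.046)),('s',S(498,424),(-.11,.12,0)),('s',S(42,355),(.11,.12,.06)),('s',S(45,425),(.11,.12,0)),('s',S(465,265),(-.097,.043,.06)),('s',S(465,303),(-.097,.077,.06)),('s',S(60,140),(.11,0,.105)),('s',S(75,28),(.11,-.12,.105))]
w=lambda x,p:np.r_[x[:2],x[3]]+R.from_euler('z',x[2]).apply(p)
f=lambda x:np.concatenate([proj(c,w(x,p))-uv for c,uv,p in L])
r=least_squares(f,[.65,0,0.4,0],loss='soft_l1');print(r.x,np.round(f(r.x).reshape(-1,2),1).tolist())
x=r.x
print('paddle corners tri',tri(T(245,413),S(465,303)).x,tri(T(284,398),S(465,265)).x)
for n,p in dict(press=(-.084,.06,.0605),edge0=(-.048,.06,.062),edge06=(.088-.112-.0045,.06,.140),hinge=(.088,.06,.07)).items(): print(n,np.round(w(x,p),4))
for n,a,b in [('red',T(433,405),S(542,163)),('yel',T(72,365),S(300,418)),('blu',T(44,244),S(115,396))]:
    q=tri(a,b).x;print(n,np.round(q,3),np.round(R.from_euler('z',-x[2]).apply(q-np.r_[x[:2],0]),3))
from plant import robot
s=robot.read_state();print(np.round(R.from_rotvec(s["orientation"]).as_matrix(),3).tolist(),s["tool_pos"])
E
```

```text
[ 0.57504575 -0.04297338  0.40093792 -0.00388892] [[-0.3, 1.4], [1.1, 0.3], [0.0, 0.4], [0.3, 0.3], [1.0, -0.1], [-0.5, 0.8], [-0.2, -0.9], [-1.1, 5.5], [-0.7, -0.5], [0.2, 5.0], [-0.4, -0.5], [0.3, -0.2], [-1.0, 0.1], [-0.2, -0.5]]
paddle corners tri [ 0.45813466 -0.01121695  0.05408637] [ 0.4681854  -0.03856434  0.0568146 ]
press [ 0.4743 -0.0205  0.0566]
edge0 [ 0.5074 -0.0065  0.0581]
edge06 [0.5254 0.0011 0.1361]
hinge [0.6327 0.0466 0.0661]
red [ 0.462 -0.142  0.059] [-0.143 -0.047  0.059]
yel [0.494 0.11  0.058] [-0.015  0.172  0.058]
blu [0.58  0.129 0.058] [0.071 0.157 0.058]
[[0.971, 0.237, -0.0], [0.237, -0.971, 0.002], [0.0, -0.002, -1.0]] [ 0.14242569 -0.58234215  0.21770376]
```

```bash
python3 -m inch '[180,305,0,9,0,180,305,0,9,0,180,305,0,9,0,180,305,0,9,0,180,305,0,9,0,180,305,0,9,0,180,305,0,9,0,180,305,0,9,0,180,305,0,9,0,180,305,0,9,0]'; python3 -m inch '[149,256,-60,0,0,149,256,-60,0,0,149,256,-60,0,0,149,256,-60,0,0,149,256,-60,0,0,149,256,-60,0,0,149,256,-60,0,0,149,256,-60,0,0,149,256,-60,0,0,149,256,-60,0,0]'
python3 - <<'E'
from plant import robot, read_camera
import cv2,numpy as np
b=read_camera("side")["image"][150:300,240:440];a=read_camera("top")["image"][150:300,240:440]
cv2.imwrite("pics/p1.png",cv2.resize(np.vstack([b,a]),None,fx=2,fy=2,interpolation=cv2.INTER_CUBIC))
cv2.imwrite("pics/p1.png",cv2.resize(np.hstack([b,a]),None,fx=2,fy=2,interpolation=cv2.INTER_CUBIC))
s=robot.read_state();print(s["t"],s["tool_pos"],s["orientation"],s["opening"],s["force"])
E
```

```text
t: 0.93
tool_pos: [0.3242, -0.2744, 0.2185]
orientation: [-3.078, -0.626, -0.002]
force: [-0.1, 0.2, 0.5]
opening: 0.0311
gripper_force: 0.0
t: 1.77
tool_pos: [0.4711, -0.0223, 0.1581]
orientation: [3.079, 0.622, -0.003]
force: [-0.9, -1.0, 0.5]
opening: 0.0005
gripper_force: 0.0
1.8667 [ 0.47121014 -0.02334914  0.15877443] [ 3.07977724e+00  6.17277119e-01 -5.13947077e-04] 0.00043330154261669087 [0.16949556 0.32079174 0.2865075 ]
```

View pics/p1.png

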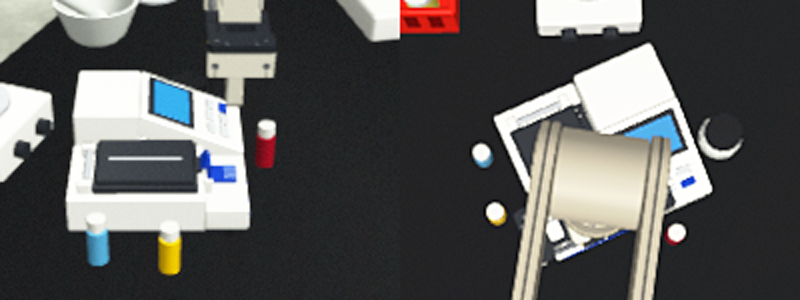

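The side view shows the shut fingertips at crop (234,103), above the blue paddle at (220,172). The projected TCP agrees to about 1 px. The lid is shut and the vials are clear, so I go down.

```bash
python3 -m inch '[0,1,-40,0,0,0,1,-75,0,0,0,1,-92,0,0,0,1,-92,0,0,0,1,-92,0,0]'; python3 -m inch '[0,0,-3,0,0,0,0,-6,0,0,0,0,-6,0,0,0,0,-6,0,0]'
```

```text
t: 2.28
tool_pos: [0.4706, -0.0222, 0.0665]
orientation: [-3.08, -0.616, 0.003]
force: [0.8, 0.8, 0.5]
opening: 0.0003
gripper_force: 0.0
t: 2.62
tool_pos: [0.4722, -0.0211, 0.0616]
orientation: [3.079, 0.619, 0.002]
force: [-0.2, 0.3, -0.5]
opening: 0.0004
gripper_force: 0.0
```

```bash
python3 -m inch '[0,0,-2,0,0,0,0,-3,0,0,0,0,-3,0,0,0,0,-3,0,0]'; python3 -m inch '[0,0,-1,0,0,0,0,-2,0,0,0,0,-2,0,0,0,0,-2,0,0]'
```

```text
t: 2.95
tool_pos: [0.4722, -0.0209, 0.0582]
orientation: [3.079, 0.62, 0.002]
force: [0.6, -1.8, 3.9]
opening: 0.0004
gripper_force: 1.6
t: 3.28
tool_pos: [0.4722, -0.021, 0.0561]
orientation: [3.079, 0.619, 0.002]
force: [2.0, -0.9, 5.2]
opening: 0.0004
gripper_force: 2.6
```

```bash
python3 -m inch '[0,0,-1,0,0,0,0,-1,0,0,0,0,-1,0,0,0,0,-1,0,0,0,0,-1,0,0,0,0,-1,0,0,0,0,-1,0,0,0,0,-1,0,0]'
python3 - <<'E'
from plant import robot, read_camera
import cv2,numpy as np
b=read_camera("side")["image"][150:300,240:440]
cv2.imwrite("pics/p2.png",cv2.resize(b,None,fx=3,fy=3,interpolation=cv2.INTER_CUBIC))
E
```

```text
t: 3.95
tool_pos: [0.4724, -0.0209, 0.0558]
orientation: [3.079, 0.619, 0.003]
force: [-0.8, -0.7, 12.4]
opening: 0.0003
gripper_force: 6.2
```

View pics/p2.png

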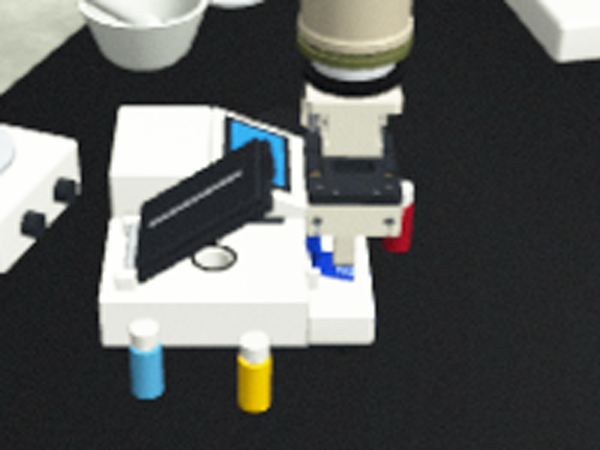

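The picture shows the lid sprung up to about 0.6 rad (front edge at crop (270,205)), with the fingertips on the blue paddle at (343,262). Now I back off and rise in front of the lid edge.

```bash
python3 -m inch '[-6,-3,15,0,0,-11,-5,40,0,0,-11,-5,59,0,0,-11,-5,59,0,0,-11,-5,59,0,0]'; python3 -m inch '[20,8,0,0,0,40,17,0,0,0,46,19,0,0,0,46,19,0,0,0]';  python3 -m inch '[6,3,3,0,0,14,6,6,0,0,18,8,10,0,0,18,8,10,0,0]'
```

```text
t: 4.42
tool_pos: [0.461, -0.0258, 0.1141]
orientation: [3.08, 0.619, 0.002]
force: [0.1, -0.2, -0.7]
opening: 0.0003
gripper_force: 0.0
t: 4.75
tool_pos: [0.5062, -0.0062, 0.1119]
orientation: [-3.079, -0.621, 0.004]
force: [0.0, 0.1, 0.2]
opening: 0.0006
gripper_force: 0.0
t: 5.08
tool_pos: [0.5229, 0.0005, 0.1245]
orientation: [3.08, 0.619, -0.008]
force: [-12.0, -2.9, 9.1]
opening: 0.0005
gripper_force: 6.5
```

```bash
python3 -m inch '[3,1,8,0,0,8,3,16,0,0,14,6,24,0,0,20,8,32,0,0,28,12,40,0,0,28,12,40,0,0]'
python3 - <<'E'
from plant import robot, read_camera
import cv2,numpy as np
b=read_camera("side")["image"][130:280,240:440]
cv2.imwrite("pics/p3.png",cv2.resize(b,None,fx=3,fy=3,interpolation=cv2.INTER_CUBIC))
E
```

```text
t: 5.58
tool_pos: [0.5552, 0.0138, 0.1664]
orientation: [3.079, 0.62, 0.007]
force: [0.9, 0.0, 0.5]
opening: 0.0003
gripper_force: 0.0
```

View pics/p3.png

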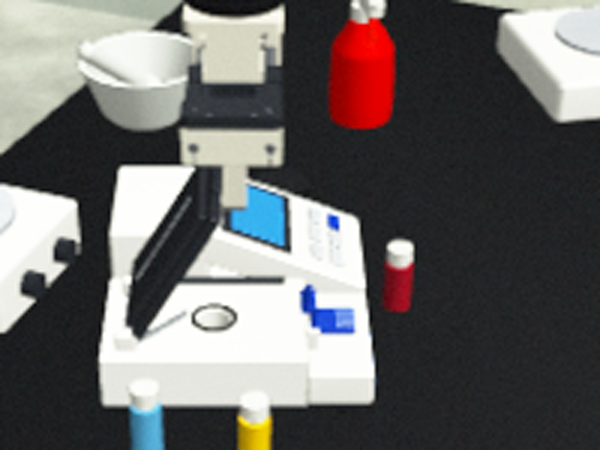

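The lid is at about 1.0 rad with the fingers in front of its underside, and the tab has sprung back. I keep pushing along the arc.

```bash
python3 -m inch '[6,3,4,0,0,14,6,7,0,0,22,9,10,0,0,30,13,12,0,0,38,16,12,0,0,46,20,12,0,0,46,20,12,0,0]'; python3 -m inch '[6,3,0,0,0,12,5,0,0,0,18,8,0,0,0,24,10,0,0,0,30,13,0,0,0,34,15,0,0,0,34,15,0,0,0,34,15,0,0,0]'
```

```text
t: 6.22
tool_pos: [0.5996, 0.0339, 0.1753]
orientation: [-3.08, -0.62, -0.0]
force: [-0.3, -0.4, 0.0]
opening: 0.0004
gripper_force: 0.0
t: 6.88
tool_pos: [0.6327, 0.0483, 0.1755]
orientation: [-3.08, -0.62, 0.0]
force: [-0.6, 0.1, -0.3]
opening: 0.0001
gripper_force: 0.0
```

```bash
python3 -m inch '[3,1,0,0,0,6,2,0,0,0,9,4,0,0,0,11,5,0,0,0,11,5,0,0,0,11,5,0,0,0]'; python3 -m inch '[1,0,0,0,0,2,1,0,0,0,3,1,0,0,0,3,1,0,0,0,3,1,0,0,0]'
```

```text
t: 7.38
tool_pos: [0.6437, 0.0533, 0.1756]
orientation: [-3.08, -0.62, -0.0]
force: [0.5, -0.3, -0.4]
opening: 0.0002
gripper_force: 0.0
t: 7.8
tool_pos: [0.646, 0.0541, 0.1755]
orientation: [-3.08, -0.619, 0.002]
force: [-5.0, -1.5, 2.4]
opening: 0.0003
gripper_force: 2.6
```

```bash
python3 -m inch '[1,0,0,0,0,2,1,0,0,0,2,1,0,0,0,2,1,0,0,0]';  python3 -m inch '[-10,-4,0,0,0,-35,-15,0,0,0,-70,-30,0,0,0,-110,-47,20,0,0,-140,-60,60,0,0,-140,-60,60,0,0,-140,-60,60,0,0]'
python3 - <<'E'
from plant import robot, read_camera
import cv2,numpy as np
b=read_camera("side")["image"][130:280,240:440];a=read_camera("top")["image"][130:280,240:440]
cv2.imwrite("pics/p4.png",cv2.resize(np.hstack([b,a]),None,fx=2,fy=2,interpolation=cv2.INTER_CUBIC))
E
```

```text
t: 8.13
tool_pos: [0.6464, 0.0543, 0.1754]
orientation: [3.08, 0.619, -0.008]
force: [-13.4, -4.0, 6.8]
opening: 0.0002
gripper_force: 7.6
t: 8.72
tool_pos: [0.5094, -0.0059, 0.2402]
orientation: [3.078, 0.617, 0.012]
force: [-0.3, -0.2, 0.7]
opening: 0.0007
gripper_force: 0.0
```

View pics/p4.png

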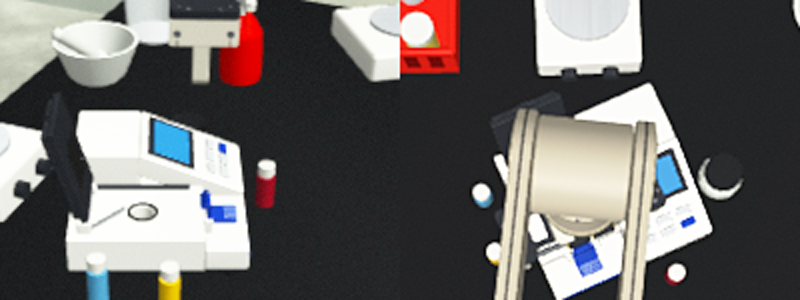

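The lid stands leaning back: the stop was felt at 13 N, at a TCP x of 0.104 against 0.103 predicted. The tab is up, the vials are in place and the fingers are clear.

```bash
python3 -m inch '[-20,-8,20,0,0,-20,-8,20,0,0,-20,-8,20,0,0,-20,-8,20,0,0,-20,-8,20,0,0,-20,-8,20,0,0]'; python3 -c "
from plant import job
print(job.close_job())"
```

```text
t: 9.32
tool_pos: [0.4885, -0.0125, 0.2543]
orientation: [-3.079, -0.62, 0.003]
force: [-1.5, 0.1, -0.2]
opening: 0.0006
gripper_force: 0.0
the job is handed in; nothing more can be done
None
```

The job is handed in at about 9.3 s: I pressed the tab, the lid sprang up, and I pushed it back to its stop, where it stands open by itself; the last pictures show the tab up and the vials in place, but the hand-in returned no verdict.

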